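Open the left-hand clamp and take out the sanding block

TASK

The sanding block's new paper has set, so take the block out of the sloping glue fixture. The fixture's clamp has a left-hand thread: loosen it with the black T-handle, never screwing it tighter, until its blue arm is well clear of the block (about a quarter turn), leave it open, and then lift the block out and set it down gently, flat and the same side up, on the wooden board in front. Don't disturb the tin, the jar and the wooden star.

Things in the scene. Friction and masses are not known exactly. Their poses are not given: they have to be found in the camera images.
- jig: Plywood glue fixture fixed to the bench, footprint 120 (x) x 214 (y) mm. Origin: centre of its underside; z up, y across. Its top plate (125 x 214 mm) slopes 25 degrees, rising towards its +x: outward normal (-0.423, 0, 0.906), up-slope direction (0.906, 0, 0.423) in this frame; middle of the plate's surface at (0, 0, 0.05).
- sand_block: Brown sanding block, 58 (x) x 105 (y) x 34 (z) mm, about 0.1 to 0.2 kg, loose once unclamped. Origin: centre of its underside; z out of its top face. At the start it lies on the slope, its x up the slope, its long y across it, its +y end under the clamp's arm. Grasp it across the 58 mm, in the middle or a little towards its -y end.
- clamp (a joint): Turn about the screw, rad; left-hand thread. Grows clockwise seen from the handle's outer end: loosens, arm lifts 3.2 mm per rad and swings down the slope off the block. 0: tight, arm points to the fixture's -y, foot 0.5 mm over the block; below 0 it presses the block (stop -0.35). Starts 0 to 0.3. Arm clear from 1.2; stop 1.75. Stays where left; takes 0.3 N m.
- clamp_handle (a point): Centre of the clamp's black T-handle bar, 72 mm long, 14 wide, 18 deep, on the screw axis 77 mm out from the plate (at joint 0). y along the bar, x across it (grip across x; x is up-slope at joint 0), z out along the axis. The blue arm is parallel to the bar, points to its -y, 59 mm long, 20 wide, turns with it; the arm's top is 26 mm below the bar's centre.
- clamp_nose (a point): Underside of the rubber foot near the arm's end, 50 mm from the screw's axis.
- board: Loose wooden board, 90 (x) x 150 (y) x 22 (z) mm, lying on the dark cloth-covered block in front of the fixture, whose top is 46 mm above the bench and reaches x = 0.52. Origin: centre of the board's underside; z up.
- tin_green: Paint tin with a red and green label, 77 mm in diameter, 78 mm tall, standing behind the fixture. Origin: centre of its underside. Bystander.
- jar_dusty: Dusty jar with a grey lid, 68 mm in diameter, 101 mm tall, standing behind the fixture. Origin: centre of its underside. Bystander.
- star: Wooden star, 73 x 84 x 12 mm, lying on the bench left of the cloth-covered block. Origin: centre of its underside. Bystander.
- nest (a point): On the plate's surface, middle of the block's nest, at (-0.001, -0.0145, 0.0496) of the fixture. Five steel pins 12 mm thick, 20 mm tall surround the block with 1 to 2 mm play: two along each long side, 88 mm apart (76 mm clear between them for a finger), one at its -y end.
- screw_foot (a point): Where the clamp's screw axis meets the plate's surface, at (0, 0.072, 0.05) of the fixture, 34 mm beyond the block's +y end. The axis is the plate's outward normal.
Things that resemble listed ones, but are neither listed nor needed, are in the scene too. Several things have the shape of the sand_block; the one meant has the colours described above.

How it is judged:
By the outcome, as a careful person would: the job done as asked, in the order asked, and still so for the second after the job is handed in, with the robot touching nothing.
It also fails if it takes over 58 s, if anything falls off the work surface, if the arm or the gripper's body presses on something with over 40 N, if the wrist force passes 120 N, or if a joint passes its speed limit or range.

ROBOT

A 7-joint arm with a two-finger parallel gripper is mounted at the origin on a cart in front of the work surface, level with it; the furniture and walls round the work are solid. World frame = base frame: x ahead of the robot, y to its left, z up, the work surface at z = 0. Lengths are in mm, angles in degrees, forces in N, time in s.
With the tool pointing down it reaches from about 425 to 950 mm from the base axis. Payload 4.7 kg.
Tool frame: the origin (TCP) lies at the very end of the fingers, on their centre line; the grasp point (between the pads) lies r.grip_point_offset behind it (r.grip_point_offset is the distance from the TCP to the grasp point, in mm); z points along the fingers, y is the line along which they close (so a half turn about z gives the same grasp; the last joint's range is limited). The gripper opens to 85 mm and grips with 20 to 120 N. Pads are 22 mm wide; open, the fingers measure 114 mm over their backs; the gripper's body (76 mm by 85 mm) begins 54 mm behind the grasp point. The pads swing forward as they close: fully open they stand 13 mm farther back than shut.
Start: joints at [68.417, 26.849, -2.785, 87.806, 1.381, 65.374, -4.715], TCP at [230.109, -634.587, 204.135] pointing down, gripper open.
Joint ranges: [-148.3, 148.3], [-19.14, 114.17], [-79.39, 73.82], [5.75, 140.21], [-59.74, 239.74], [12.07, 113.84], [-152.46, 152.46]. Speed limits (degrees/s): [147.25, 147.25, 180, 180, 180, 180, 180].

INTERFACE

Orientations are given as [roll, pitch, yaw] about the fixed x, y, z axes, in that order (R = Rz(yaw) Ry(pitch) Rx(roll)).
In Python, from bench import r gives the robot as it stands.
- The arm moves only by the tool servo_tool, never from a script. Its arguments are lists of equal length, an entry for each row: "jaw": the opening, from 0 (shut) to 1 (fully open); "linear": the shift along the tool's x, y, z in units of 40 mm (1.0 is 40 mm), a list of three; "rotation": the turn, a rotation vector about the tool's x, y, z in units of 5 degrees (1.0 is 5 degrees), a list of three. In form: {"jaw": [jaw, ...], "linear": [[tx, ty, tz], ...], "rotation": [[wx, wy, wz], ...]}. A call has 1 to 10 rows; each row shifts and turns the commanded pose from where the row before left it, along the tool's axes as they then stand; what a row does not reach is not made up. A row lasts 1/10 s, in which the tool goes at most 50 mm and 8.59 degrees, less where a joint would pass 70% of its speed; a pose out of reach is approached as far as the arm can. A call is refused whole if a number of a shift passes 1 or a number of a turn 1, either way. A call with a gripper value outside its range is refused whole. The fingers move at their own pace and stop on an object; "squeeze" is the grip in N (left out, the last holds). Time passes only in rows, so rows that do not move let the fingers close. It gives the time, the measured TCP pose, the force, the opening and the grip force at its end, in the units of the state.
- r.get_state(): the state, without advancing time (a new reading comes with each control period).
- r.capture(name): name is "side" or "top"; returns the picture (480x640x3 uint8, blue, green, red); there is no depth.
- r.camera_info(name): a dict with "vertical_fov" (degrees; the focal length in pixels is half the picture's height over the tangent of half this angle, whatever the lens; pixels are square), "cx", "cy" (the principal point, pixels), "k1" (the pictures are not rectified: a ray, as slopes to the right and down, at radius r is drawn at 1 + k1 r^2 times it, then the intrinsics apply), "xyz" and "rotation" of the camera in the world. Camera axes: x right, y up, looking along -z (the intrinsics and any distortion apply to the point x, -y, -z); pixel columns grow to the right and rows downward; lengths in mm; the calibration is good to about 2 mm. A picture is of the moment at which its call begins. camera_info takes no time and is no camera call.
- r.finish_job(): hands the job in; it is judged then, once.
The state is a dict: "time": time; "qpos": joint angles; "joint_velocities": joint speeds; "joint_efforts": joint torques, N m; "tool_pos": TCP position; "eef_rot": TCP orientation; "force": force on the tool from outside, world axes, zero at the start; "wrist_torque": the same for the moment, N m; "width": opening from 0.0 (shut) to 1.0 (fully open); "finger_force": force on a finger pad.
Only numpy, scipy, OpenCV 4.12 (cv2) and the standard library are available. Lean on these libraries where they do the work, as an engineer would, in place of code of your own. Each camera call takes 0.05 s, during which the arm holds its last target. There are 200 camera calls.

## Working session

There is one attempt and no reset: what is moved stays moved. The work goes in short steps, Python scripts to look and compute and a tool call to move; the robot and the scene stay as the last step left them, time stands still between calls to the robot, and variables do not carry over. Pictures are saved under pics/ and viewed, at most 13 in all, crops included, and the job is handed in when it is done.

Besides the shell and the picture viewer there is one more tool, called after "Emit:" as name(argument=value, ...) on one line, values as JSON. servo_tool: Moves the arm, as the interface text tells. Its arguments: {"type":"object","properties":{"jaw":{"type":"array"},"linear":{"type":"array"},"rotation":{"type":"array"},"squeeze":{"type":"number"}},"required":["jaw","linear","rotation"]}

```bash
mkdir -p pics; ls; python3 - <<'E'
from bench import r
import cv2
for n in("side","top"):
    cv2.imwrite(f"pics/{n}0.png",r.capture(n)); print(r.camera_info(n))
print(r.get_state(), r.grip_point_offset)
E
```

```text
pics
{'vertical_fov': 49.23598136100114, 'cx': 318.4681544981024, 'cy': 236.27999577456924, 'k1': -0.10569272917259176, 'xyz': array([ 494.33372761, 1016.96996281,  591.67210558]), 'rotation': array([  61.9602623 ,    0.88184663, -172.65322971])}
{'vertical_fov': 52.374823480048406, 'cx': 314.7441568064961, 'cy': 240.21226494960698, 'k1': -0.030521888947512583, 'xyz': array([ 483.97067499,   64.06995977, 1103.90317728]), 'rotation': array([  8.32315319,   1.86039225, -91.26195563])}
{'time': 0.1, 'qpos': array([68.41624632, 26.89574966, -2.78421356, 87.86688762,  1.38214203,
       65.37364741, -4.71557302]), 'joint_velocities': array([-0.03749917, -0.07889385,  0.06321985, -0.17139226,  0.0015035 ,
        0.04613668, -0.07675421]), 'joint_efforts': array([ 7.52438755e-04, -5.11515892e+01, -4.70304990e-02, -2.38390446e+01,
        1.07265756e-02,  4.42655160e-03, -2.70847903e-05]), 'tool_pos': array([ 229.87731767, -634.04933506,  203.13026711]), 'eef_rot': array([-1.79897422e+02,  4.72610530e-03,  1.99299162e+01]), 'force': array([0.13997497, 0.75763116, 0.10996095]), 'wrist_torque': array([0.02734105, 0.00622786, 0.02133861]), 'finger_force': 0.0, 'width': 1.0033462846573127} 18.700000000000003
```

View pics/side0.png

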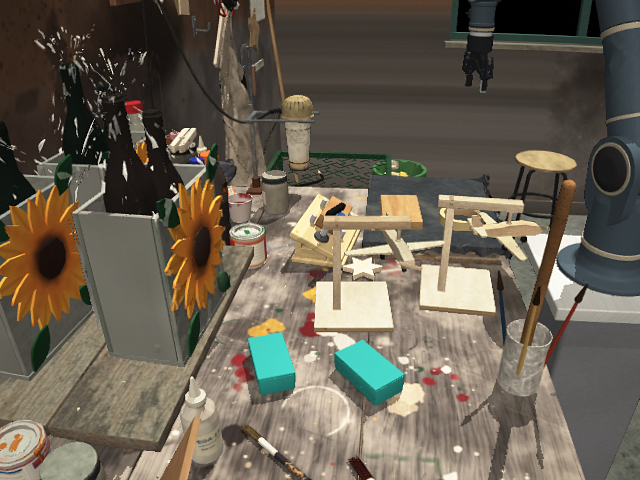

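View pics/top0.png

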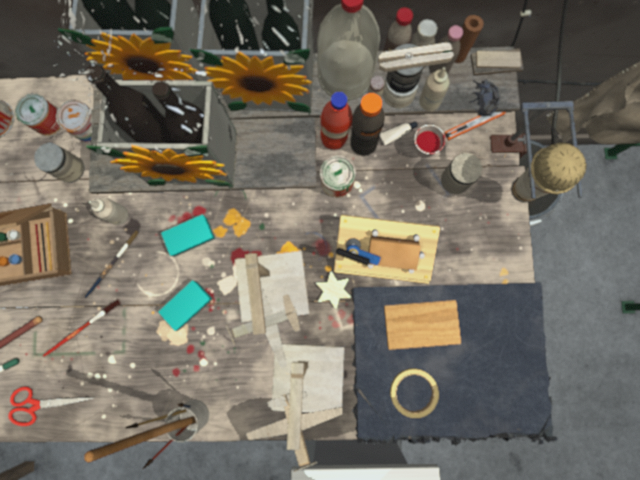

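The side view shows the fixture near (325,230), tins behind it and the board at (400,208). The top view shows the fixture at (387,250), brown block (395,253), blue arm (362,252), black bar (335,255), board (423,325) and star (333,290). I'll zoom in on both.

```bash
python3 - <<'E'
import cv2,numpy as np
t=cv2.imread("pics/top0.png")[205:360,305:475]; s=cv2.imread("pics/side0.png")[185:275,280:430]
a=cv2.resize(t,None,fx=3.8,fy=3.8,interpolation=3); b=cv2.resize(s,None,fx=5.2,fy=5.2,interpolation=3)
cv2.imwrite("pics/ct.png",a);cv2.imwrite("pics/cs.png",b);print(a.shape,b.shape)
E
```

```text
(589, 646, 3) (468, 780, 3)
```

View pics/ct.png

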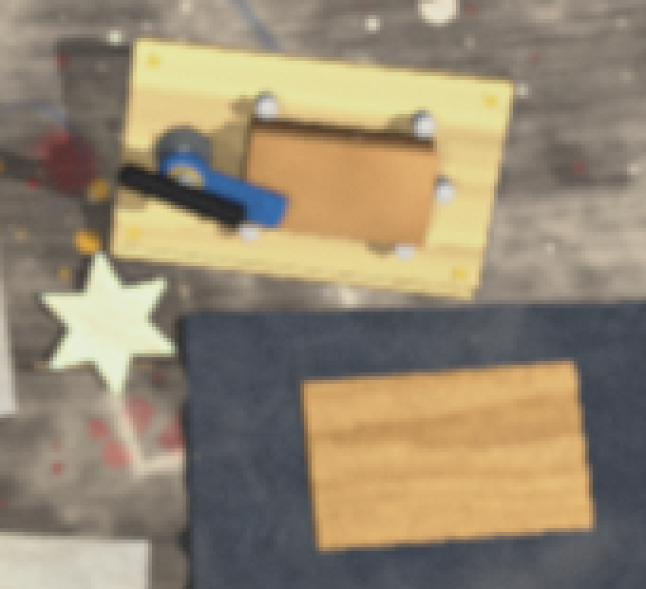

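View pics/cs.png

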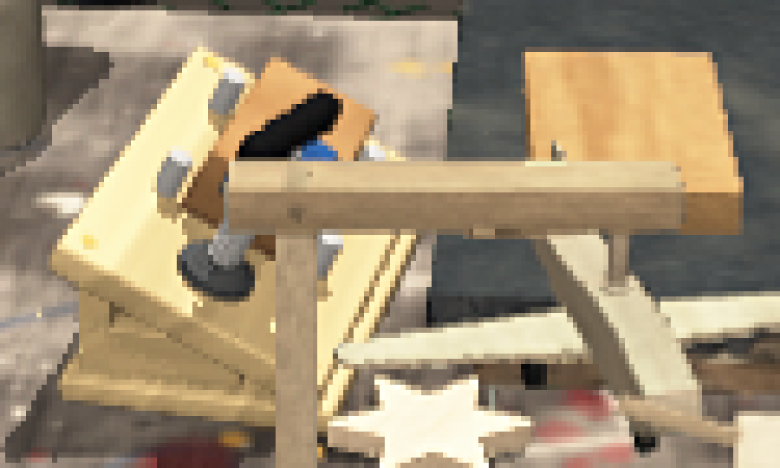

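The crops show, in the top view, the plate corners at crop (135,38), (513,82), (472,300) and (110,257). The black bar runs (120,175) to (245,215), and the board corners are about (303,382), (575,362), (593,527) and (318,550). In the side view the bar runs from (240,150) to (340,100).

```bash
cat > h.py <<'E'
import numpy as np,cv2
from scipy.spatial.transform import Rotation as Ro
from scipy.optimize import least_squares
from bench import r
def proj(n,P):
    c=r.camera_info(n);f=240/np.tan(np.radians(c["vertical_fov"]/2))
    p=(np.atleast_2d(P)-c["xyz"])@Ro.from_euler("xyz",c["rotation"],degrees=True).as_matrix()
    s=np.c_[p[:,0],-p[:,1]]/-p[:,2:]; s=s*(1+c["k1"]*(s**2).sum(1,keepdims=True))
    return s*f+[c["cx"],c["cy"]]
def plane(n,uv,z):
    return np.array([least_squares(lambda q:proj(n,[q[0],q[1],z])[0]-u,[550,-50]).x for u in np.atleast_2d(uv)])
def tri(us,ut):
    return least_squares(lambda q:np.r_[proj("side",q)[0]-us,proj("top",q)[0]-ut],[600,-50,80])
U=np.array([.9063,0,.4226]);N=np.array([-.4226,0,.9063]);Y=np.array([0,1.,0])
def T(p): return np.array([p[0],p[1],0]),Ro.from_euler("z",p[2],degrees=True).as_matrix()
E
python3 - <<'E'
from h import *
C=lambda a:np.array(a)/3.8+[305,205]
S=lambda a:np.array(a)/5.2+[280,185]
ct=C([(135,38),(513,82),(472,300),(110,257)])
pc=np.array([50*np.array([0,0,1])+a*62.5*U+b*107*Y for a,b in((1,1),(1,-1),(-1,-1),(-1,1))])
def res(p):
    t,R=T(p); return (proj("top",pc@R.T+t)-ct).ravel()
s=least_squares(res,[620,-60,-5]);print("jig",s.x,s.fun.round(2))
t,R=T(s.x)
print("side corner UL pred",(proj("side",pc@R.T+t)-[280,185])*5.2)
fw=lambda p:t+R@np.array(p)
foot=fw([0,72,50]);ax=R@N
c=foot+77*ax;print("handle centre",c,"pred top",(proj("top",c)-[305,205])*3.8,"side",(proj("side",c)-[280,185])*5.2)
for q in(0,.15,.3):
    d=R@(-np.cos(q)*Y-np.sin(q)*U);cc=c+3.2*q*ax
    print(q,((proj("top",[cc-36*d,cc+36*d])-[305,205])*3.8).round(),((proj("side",[cc-36*d,cc+36*d])-[280,185])*5.2).round())
b=plane("top",C([(303,382),(575,362),(593,527),(318,550)]),68);print("board",b,b.mean(0))
d=b[0]-b[1]+b[3]-b[2];print("board long-axis yaw",np.degrees(np.arctan2(d[1],d[0]))-90)
n=fw([-1,-14.5,49.6]);
top=n+34*ax;print("nest",n,"blk top c",top,"pix",(proj("top",[top+R@(a*29*U+b*52.5*Y) for a,b in((1,1),(1,-1),(-1,-1),(-1,1))])-[305,205])*3.8)
print("tool lim", np.degrees(np.arctan2(R[1,0],R[0,0])))
E
```

```text
jig [613.45931564 -58.4853694   -8.36081224] [-0.63  1.44  0.07  1.51  1.02 -1.32 -0.44 -1.71]
side corner UL pred [[ 63.4640173  238.07886755]
 [203.68471867  37.93075152]
 [433.8981438  162.23836561]
 [330.83784488 383.14208891]]
handle centre [591.73421145  17.4809683  119.7851    ] pred top [[179.95370679 198.68266119]] side [[294.59670813 129.44293701]]
0 [[113. 191.]
 [247. 207.]] [[273. 167.]
 [315.  94.]]
0.15 [[115. 181.]
 [245. 216.]] [[261. 159.]
 [327.  99.]]
0.3 [[118. 173.]
 [242. 226.]] [[251. 151.]
 [338. 106.]]
board [[ 493.92183832  -49.44630821]
 [ 501.23624423 -199.4945946 ]
 [ 411.73336043 -203.83450973]
 [ 402.8256206   -53.86113693]] [ 452.4292659  -126.65913737]
board long-axis yaw 3.094964201200554
nest [610.36155116 -72.68585726  49.6       ] blk top c [596.14585829 -70.59660028  80.4142    ] pix [[248.28051003 133.41707077]
 [439.41644928 155.97912365]
 [422.57679428 254.79570836]
 [234.62948576 232.20424237]]
tool lim -8.360812238650949
```

```bash
cat >> h.py <<'E'
JIG=[613.5,-58.5,-8.36]
t,R=T(JIG); AX=R@N
fw=lambda p:t+R@np.array(p,float)
def hand(q,out=0,tip=16): # tool pose at the bar, TCP 'tip' below bar centre, lifted 'out'
    y=np.cos(q)*U-np.sin(q)*Y; x=np.cos(q)*Y+np.sin(q)*U
    return fw([0,72,50])+(77+3.2*q-tip+out)*AX, R@np.c_[x,y,-N]
def blk(h,dy=-4): # tool over block, TCP h above plate
    return fw([-1,-14.5+dy,49.6])+h*AX, R@np.c_[Y,U,-N]
def cur():
    s=r.get_state();return s["tool_pos"],Ro.from_euler("xyz",s["eef_rot"],degrees=True).as_matrix(),s
def go(p,Rt):
    c,Rc,s=cur(); w=np.degrees(Ro.from_matrix(Rc.T@Rt).as_rotvec())/5
    d=Rt.T@(p-c)/40
    print("rot total",w.round(2),"then lin total",d.round(3),"target",np.round(p,1),"q",s["qpos"].round(),"F",s["force"].round(1))
E
python3 - <<'E'
from h import *
P=hand(.3,150)[0]
go([P[0],P[1],310],Ro.from_euler("xyz",[180,0,65],degrees=True).as_matrix())
print(P,tri((326,222),(252,255)).x,tri((411,222),(262,330)).x)
E
```

```text
rot total [-0.02 -0.01 -9.01] then lin total [18.177 -0.05  -2.672] target [535.3  25.8 310. ] q [68. 27. -3. 88.  1. 65. -5.] F [0.1 0.8 0.1]
[535.34576281  25.758351   242.099348  ] [592.40087696 210.66670501 187.10958367] [448.62024335 192.9981565  185.34905204]
```

Emit:
servo_tool(jaw=[0.5,0.5,0.5,0.5,0.5,0.5,0.5,0.5,0.5,0.5], linear=[[0,0,-0.3],[0,0,-0.3],[0,0,-0.3],[0,0,-0.3],[0,0,-0.3],[0,0,-0.3],[0,0,-0.3],[0,0,-0.3],[0,0,-0.3],[0,0,0]], rotation=[[0,0,-1],[0,0,-1],[0,0,-1],[0,0,-1],[0,0,-1],[0,0,-1],[0,0,-1],[0,0,-1],[0,0,-1],[0,0,0]], squeeze=40)

```text
time: 1.1
tool_pos: [230.4, -635.2, 313.6]
eef_rot: [179.9, 0.1, 64.9]
force: [0.3, 0.0, -0.3]
width: 0.498
finger_force: 0.0
```

Emit:
servo_tool(jaw=[0.5,0.5,0.5,0.5,0.5,0.5,0.5,0.5,0.5,0.5], linear=[[0.9,0,0],[0.9,0,0],[0.9,0,0],[0.9,0,0],[0.9,0,0],[0.9,0,0],[0.9,0,0],[0.9,0,0],[0.9,0,0],[0.9,0,0]], rotation=[[0,0,0],[0,0,0],[0,0,0],[0,0,0],[0,0,0],[0,0,0],[0,0,0],[0,0,0],[0,0,0],[0,0,0]])

```text
time: 2.1
tool_pos: [382.6, -306.8, 311.2]
eef_rot: [-179.9, -0.0, 64.8]
force: [0.6, 0.4, -0.2]
width: 0.501
finger_force: 0.0
```

Emit:
servo_tool(jaw=[0.5,0.5,0.5,0.5,0.5,0.5,0.5,0.5,0.5,0.5], linear=[[0.9,0,0],[0.9,0,0],[0.9,0,0],[0.9,0,0],[0.9,0,0],[0.9,0,0],[0.9,0,0],[0.9,0,0],[0.9,0,0],[0,0,0]], rotation=[[0,0,0],[0,0,0],[0,0,0],[0,0,0],[0,0,0],[0,0,0],[0,0,0],[0,0,0],[0,0,0],[0,0,0]])

```text
time: 3.1
tool_pos: [520.4, -9.2, 311.4]
eef_rot: [-179.9, -0.2, 65.3]
force: [-0.1, 0.7, 0.2]
width: 0.502
finger_force: 0.0
```

```bash
python3 - <<'E'
from h import *
go(*hand(.3,100)); print(cur()[2])
E
```

```text
rot total [-4.81  1.41  0.17] then lin total [ 0.727 -0.762  2.922] target [556.3  22.7 196.8] q [ 30.  11. -39.  98.   7.  73. -35.] F [-0.1  0.7  0.2]
{'time': 3.1, 'qpos': array([ 29.97692141,  11.06181778, -38.85527498,  98.30167063,
         7.01466362,  73.1545541 , -35.06108066]), 'joint_velocities': array([ 2.69994048, -1.14998212,  3.9156474 ,  1.30141246,  1.57729423,
        1.3149775 ,  3.07737453]), 'joint_efforts': array([ 2.65387801e-02, -2.99780416e+01, -2.63668634e+00, -2.52205825e+01,
        5.56429289e-02, -1.27101070e-01, -2.81118415e-01]), 'tool_pos': array([520.4390879 ,  -9.21407309, 311.37401675]), 'eef_rot': array([-1.79896337e+02, -1.72557191e-01,  6.53345304e+01]), 'force': array([-0.08950417,  0.67890428,  0.19739029]), 'wrist_torque': array([-0.02023575,  0.07743352,  0.00161838]), 'finger_force': 0.0, 'width': 0.5022958859090171}
```

Emit:
servo_tool(jaw=[0.5,0.5,0.5,0.5,0.5,0.5,0.5,0.5,0.5,0.5], linear=[[0,0,0],[0,0,0],[0,0,0],[0,0,0],[0,0,0],[0.18,-0.19,0.73],[0.18,-0.19,0.73],[0.18,-0.19,0.73],[0.18,-0.19,0.73],[0,0,0]], rotation=[[-0.96,0.28,0.03],[-0.96,0.28,0.03],[-0.96,0.28,0.03],[-0.96,0.28,0.03],[-0.96,0.28,0.03],[0,0,0],[0,0,0],[0,0,0],[0,0,0],[0,0,0]])

```text
time: 4.1
tool_pos: [553.0, 15.7, 192.6]
eef_rot: [156.4, -6.8, 65.6]
force: [-0.3, 0.2, 0.2]
width: 0.501
finger_force: 0.0
```

```bash
python3 - <<'E'
from h import *
a=r.capture("side")[130:280,270:430]; b=r.capture("top")[160:310,270:430]
cv2.imwrite("pics/h1.png",cv2.resize(np.vstack([a,b])[:, :],None,fx=1.99,fy=1.99,interpolation=3) if 0 else np.hstack([cv2.resize(a,None,fx=2.5,fy=2.5,interpolation=3),cv2.resize(b,None,fx=2.5,fy=2.5,interpolation=3)]))
go(*hand(.3,40));go(*hand(.3,0))
c=cur()[0];print((proj("side",c)-[270,130])*2.5,(proj("top",c)-[270,160])*2.5+[400,0])
E
```

```text
rot total [ 0.    0.08 -0.05] then lin total [ 0.174 -0.056  1.502] target [581.3  19.  142.4] q [ 28.   9. -42. 121.  29.  32. -60.] F [0.2 0.2 0.5]
rot total [ 0.    0.08 -0.05] then lin total [ 0.174 -0.056  2.502] target [598.1  16.5 106.2] q [ 28.   9. -42. 121.  29.  32. -60.] F [0.2 0.2 0.5]
[[211.36995348 115.14029597]] [[614.76782734 280.59035855]]
```

View pics/h1.png

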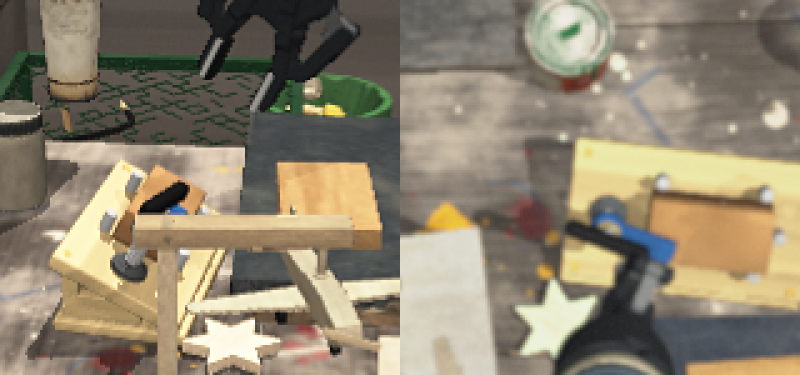

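The tips sit above the bar, along the axis, as computed. I'll rehearse the turn in free air to check the joint ranges.

Emit:
servo_tool(jaw=[0.5,0.5,0.5,0.5,0.5,0.5,0.5,0.5,0.5,0.5], linear=[[0,0,0],[0,0,0],[0,0,0],[0,0,0],[0,0,0],[0,0,0],[0,0,0],[0,0,0],[0,0,0],[0,0,0]], rotation=[[0,0,1],[0,0,1],[0,0,1],[0,0,1],[0,0,1],[0,0,1],[0,0,1],[0,0,1],[0,0,1],[0,0,1]])

```text
time: 5.2
tool_pos: [556.4, 15.0, 199.8]
eef_rot: [169.5, -23.1, 16.0]
force: [-0.2, -0.2, -0.2]
width: 0.499
finger_force: 0.0
```

```bash
python3 - <<'E'
from h import *
go(*hand(.3,100))
E
```

```text
rot total [  0.09   0.03 -10.11] then lin total [ 0.164 -0.115  0.055] target [556.3  22.7 196.8] q [  21.    7.  -34.  122.   26.   31. -108.] F [-0.2 -0.2 -0.2]
```

Emit:
servo_tool(jaw=[0.5,0.5,0.5,0.5,0.5,0.5,0.5,0.5,0.5,0.5], linear=[[0,0,0],[0,0,0],[0,0,0],[0,0,0],[0,0,0],[0,0,0],[0,0,0],[0,0,0],[0,0,0],[0,0,0]], rotation=[[0,0,-1],[0,0,-1],[0,0,-1],[0,0,-1],[0,0,-1],[0,0,-1],[0,0,-1],[0,0,-1],[0,0,-1],[0,0,-1]])

```text
time: 6.2
tool_pos: [556.4, 14.9, 199.7]
eef_rot: [155.7, -6.9, 65.7]
force: [0.5, -0.9, -0.2]
width: 0.499
finger_force: 0.0
```

Emit:
servo_tool(jaw=[0.5,0.5,0.5,0.5], linear=[[0.17,-0.08,0.5],[0,0,0.5],[0,0,0.5],[0,0,0]], rotation=[[0,0.06,-0.06],[0,0,0],[0,0,0],[0,0,0]])

```text
time: 6.6
tool_pos: [581.0, 18.0, 142.3]
eef_rot: [155.9, -7.0, 65.9]
force: [0.3, -0.2, 0.2]
width: 0.499
finger_force: 0.0
```

```bash
python3 - <<'E'
from h import *
a=r.capture("side")[170:270,290:390]; b=r.capture("top")[205:305,290:390]
cv2.imwrite("pics/h2.png",np.hstack([cv2.resize(i,None,fx=4,fy=4,interpolation=3) for i in(a,b)]))
go(*hand(.3,0))
for v,o,k in(("side",[290,170],0),("top",[290,205],400)): print((proj(v,[cur()[0],hand(.3)[0]+16*AX])-o)*4+[k,0])
E
```

```text
rot total [0.04 0.01 0.01] then lin total [-0.011 -0.021  1.038] target [598.1  16.5 106.2] q [ 21.  15. -36. 122.  42.  27. -73.] F [-0.8 -0.3 -0.1]
[[205.70770582 119.40325032]
 [187.28712874 158.14403747]]
[[648.89553805 224.27928549]
 [649.43671624 209.66385162]]
```

View pics/h2.png

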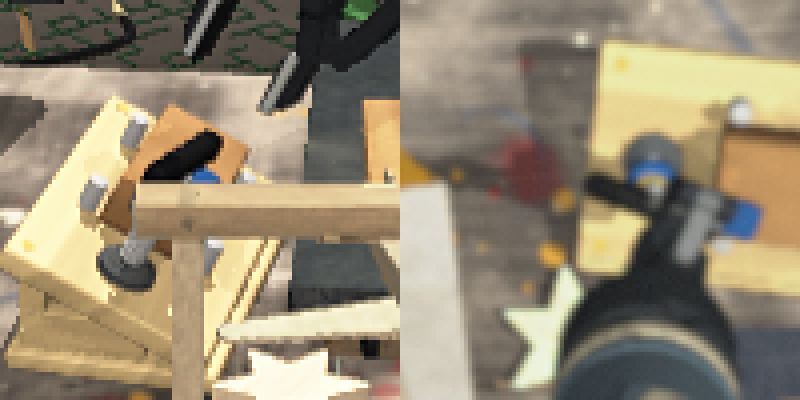

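```bash
python3 - <<'E'
from h import *
c,Rc,s=cur(); out=[]
for v,(x0,y0) in(("side",(310,165)),("top",(320,215))):
    k=7;im=cv2.resize(r.capture(v)[y0:y0+57,x0:x0+57],None,fx=k,fy=k,interpolation=2)
    for b,col in((0,(0,0,255)),(10,(0,255,0))):
        for sy in(-21,21):
            pts=(proj(v,[c+Rc@[sx,sy,-b] for sx in(-11,11)])+.5-[x0,y0])*k
            cv2.line(im,tuple(int(a) for a in pts[0]),tuple(int(a) for a in pts[1]),col,1)
    h=hand(.22)
    q=(proj(v,[h[0]+16*AX+h[1]@[e,0,0] for e in(-36,36)])+.5-[x0,y0])*k
    cv2.line(im,tuple(int(a) for a in q[0]),tuple(int(a) for a in q[1]),(255,255,0),1)
    out.append(im)
cv2.imwrite("pics/h3.png",np.hstack(out)); print(s["eef_rot"],s["tool_pos"])
E
```

```text
[155.76651233  -7.13468179  66.0016345 ] [581.56841358  19.14406414 144.1864265 ]
```

View pics/h3.png

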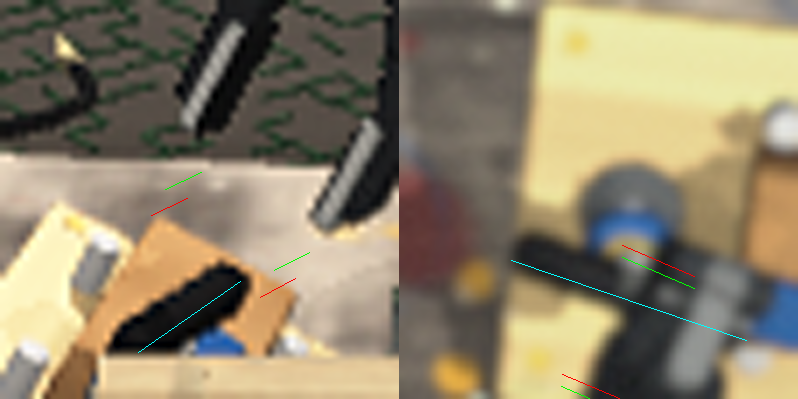

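The overlay shows the bar agreeing with the estimate. The visible fingertips, at side (195,130) and (320,225), sit off the predicted marks, so I'll triangulate one.

```bash
python3 - <<'E'
from h import *
c,Rc,s=cur()
for u in((362.3,250.7),(358,249),(366,252)):
    o=tri((337.9,183.6),u); print(o.x,o.fun.round(1),(Rc.T@(o.x-c)).round(1))
# ray of side tips onto tool plane x=0 / x=11
for uv in((337.9,183.6),(355.7,197.1)):
  for xx in(-11,0,11):
    o=least_squares(lambda q:proj("side",c+Rc@[xx,q[0],q[1]])[0]-uv,[0,0]);print(uv,xx,o.x)
E
```

```text
[5.94755368e+02 4.28654824e-01 1.73142219e+02] [-1.9 -0.2  0.1  1.7] [ -8.4  30.2 -19.1]
[596.0240497    8.67047662 176.74322214] [-2.9 -0.4  0.2  2.6] [ -0.   29.2 -22.4]
[593.81408828  -6.72909007 170.03538876] [-1.1 -0.1  0.1  1. ] [-15.7  31.1 -16.3]
(337.9, 183.6) -11 [ 27.13836803 -19.99524673]
(337.9, 183.6) 0 [ 23.24163774 -25.68851498]
(337.9, 183.6) 11 [ 19.34490747 -31.38178328]
(355.7, 197.1) -11 [-21.33239456 -19.2537263 ]
(355.7, 197.1) 0 [-24.65944188 -24.95570977]
(355.7, 197.1) 11 [-27.98648915 -30.65769317]
```

```bash
python3 - <<'E'
from h import *
p=np.array([230,-634,203.]);Rs=Ro.from_euler("xyz",[180,0,20],degrees=True).as_matrix()
for b in(0,13,25): print(b,proj("side",[p+Rs@[0,y,-b] for y in(-42.5,-57,42.5,57)]).round(1).tolist())
im=cv2.imread("pics/side0.png")[30:105,445:520]
cv2.imwrite("pics/g.png",cv2.resize(im,None,fx=6,fy=6,interpolation=2))
E
```

```text
0 [[479.9, 104.8], [482.2, 106.0], [466.9, 98.4], [464.8, 97.3]]
13 [[480.3, 100.6], [482.7, 101.7], [467.3, 94.3], [465.2, 93.3]]
25 [[480.8, 96.6], [483.1, 97.7], [467.7, 90.5], [465.5, 89.5]]
```

View pics/g.png

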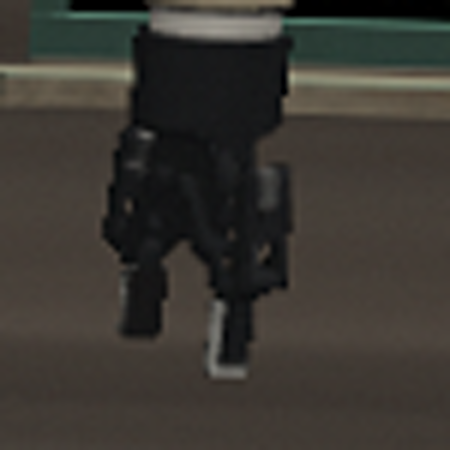

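The fingers look about 20 mm shorter than the TCP suggests. I'll descend to the nominal depth and check there.

Emit:
servo_tool(jaw=[0.5,0.5,0.5,0.5,0.5], linear=[[0,0,0.25],[0,0,0.25],[0,0,0.25],[0,0,0.25],[0,0,0]], rotation=[[0,0,0],[0,0,0],[0,0,0],[0,0,0],[0,0,0]])

```text
time: 7.3
tool_pos: [598.0, 16.7, 106.7]
eef_rot: [155.9, -7.1, 66.0]
force: [-0.2, 0.1, -0.1]
width: 0.501
finger_force: 0.0
```

```bash
python3 - <<'E'
from h import *
go(*hand(.3,0))
a=r.capture("side")[180:250,300:370]; b=r.capture("top")[210:280,310:380]
cv2.imwrite("pics/h4.png",np.hstack([cv2.resize(i,None,fx=5.7,fy=5.7,interpolation=3) for i in(a,b)]))
c,Rc,s=cur()
print(((proj("side",[c+Rc@[x,y,0] for x in(-11,11) for y in(-21,21)])-[300,180])*5.7).round())
E
```

```text
rot total [0.03 0.01 0.01] then lin total [-0.005 -0.002  0.014] target [598.1  16.5 106.2] q [ 17.  20. -31. 122.  50.  24. -80.] F [-0.2  0.1 -0.1]
[[249. 224.]
 [164. 159.]
 [221. 240.]
 [134. 174.]]
```

View pics/h4.png

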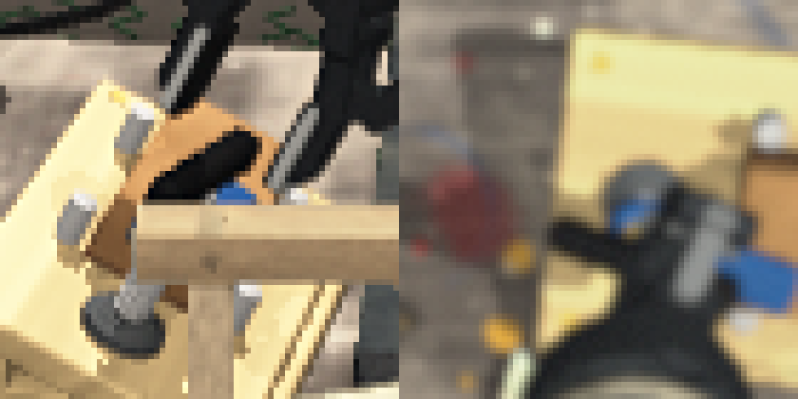

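The fingers appear offset from the reported TCP (tips at side (175,110) and (285,185), bar centre at (203,165)). I'll back off and locate the shut fingers by image differencing.

Emit:
servo_tool(jaw=[0.5,0.5,0.5,0.9,0.9,0.9,0.9,0.9,0.9], linear=[[0,0,-0.8],[0,0,-0.8],[0,0,-0.4],[0,0,0],[0,0,0],[0,0,0],[0,0,0],[0,0,0],[0,0,0]], rotation=[[0,0,0],[0,0,0],[0,0,0],[0,0,0],[0,0,0],[0,0,0],[0,0,0],[0,0,0],[0,0,0]])

```text
time: 8.3
tool_pos: [564.2, 22.2, 178.2]
eef_rot: [155.9, -7.1, 66.1]
force: [0.8, 0.3, -0.1]
width: 0.897
finger_force: 0.0
```

```bash
python3 - <<'E'
from h import *
for v in("side","top"): cv2.imwrite(f"o_{v}.png",r.capture(v))
print(cur()[2]["tool_pos"],cur()[2]["width"])
E
```

```text
[564.27762934  22.17971173 178.46848722] 0.8993973442870866
```

Emit:
servo_tool(jaw=[0,0,0,0,0,0,0,0,0,0], linear=[[0,0,0],[0,0,0],[0,0,0],[0,0,0],[0,0,0],[0,0,0],[0,0,0],[0,0,0],[0,0,0],[0,0,0]], rotation=[[0,0,0],[0,0,0],[0,0,0],[0,0,0],[0,0,0],[0,0,0],[0,0,0],[0,0,0],[0,0,0],[0,0,0]])

```text
time: 9.4
tool_pos: [564.3, 22.1, 178.8]
eef_rot: [155.9, -7.1, 66.1]
force: [0.1, -0.3, -0.1]
width: -0.005
finger_force: 0.0
```

```bash
python3 - <<'E'
from h import *
c,Rc,s=cur();print(s["tool_pos"],s["width"],s["eef_rot"])
for v in("side","top"):
    n=r.capture(v);cv2.imwrite(f"s_{v}.png",n);o=cv2.imread(f"o_{v}.png")
    m=(np.abs(n.astype(int)-o).max(2)>30)
    g=n.max(2).astype(int);go_=o.max(2).astype(int)
    ys,xs=np.where(m);print(v,xs.min(),xs.max(),ys.min(),ys.max())
    print("pred TCP, +20 back,+/-11x",proj(v,[c,c-20*Rc[:,2],c+11*Rc[:,0],c-11*Rc[:,0]]).round(1).tolist())
    ch=np.full(m.shape,'.');ch[m&(n.astype(int).sum(2)<o.astype(int).sum(2))]='#';ch[m&(n.astype(int).sum(2)>=o.astype(int).sum(2))]='o'
    for y in range(ys.min(),ys.max()+1):print(y,''.join(ch[y,xs.min():xs.max()+1]))
E
```

```text
[564.33602416  22.0774211  178.83126389] -0.004608548941264778 [155.87221017  -7.10032774  66.05104374]
side 262 636 2 449
pred TCP, +20 back,+/-11x [[349.8, 185.3], [353.9, 177.4], [347.2, 186.5], [352.2, 184.2]]
2 ..........................................................................................................................................................#............................................................................................................................................................................................................................
3 .......................................................................................................................................................................................................................................................................................................................................................................................
4 ................................................................................................................................
[... 28229 characters left out ...]
.....................................................................................
475 ......................................................................................................................
476 ......................................................................................................................
477 ......................................................................................................................
478 ......................................................................................................................
479 .................................................................................................##...................
```

Too wide; I'll limit it to the gripper region.

```bash
python3 - <<'E'
from h import *
c,Rc,s=cur()
for v in("side","top"):
    P=proj(v,[c,c-40*Rc[:,2]]).round(1);print(v,P.tolist())
    n=cv2.imread(f"s_{v}.png").astype(int);o=cv2.imread(f"o_{v}.png").astype(int)
    u0,v0=P[0].astype(int);sl=np.s_[v0-50:v0+12,u0-32:u0+48]
    m=np.abs(n-o).max(2)[sl]>30;dk=n.sum(2)[sl]<o.sum(2)[sl]
    ch=np.full(m.shape,'.');ch[m&dk]='#';ch[m&~dk]='o';ch[50,32]='X'
    print("col0",u0-32)
    for i,l in enumerate(ch):print(v0-50+i,''.join(l))
E
```

```text
side [[349.8, 185.3], [358.2, 169.4]]
col0 317
135 ......................oooooooooo..#.........o...................................
136 .......................oooooooooo...........o...................................
137 .........................oooooooo...........oo..................................
138 ..........................ooooooo...........oo..................................
139 ..........................ooooooo..........#....................................
140 ...........................oooooo........######.................................
141 ...........................oooooo......########.................................
142 ...........................ooooooo...##########.................................
143 ...........................ooooooo..#############...............................
144 ...........................ooooooo..##############..............................
145 ..........................oo.##.oo...################...........................
146 ..........................oo###.oo..##################.....................#....
147 .........................oo.#
[... 8832 characters left out ...]
....................
272 ...........................###..........o.......oo..............................
273 ..........................####..####...........oooo.............................
274 ...........................##...####..........ooooo.............................
275 ...........................##...####..........ooooo.............................
276 ...........................##...##............ooooo.............................
277 ..........................###...............#..ooo..............................
278 ..........................##...............##..ooo..............................
279 .........................##....................ooo..............................
```

```bash
python3 - <<'E'
from h import *
c,Rc,s=cur()
Rs=Ro.from_euler("xyz",[180,0,20],degrees=True).as_matrix();p0=np.array([229.9,-634,203.1])
obs=[("side",p0-13*Rs[:,2],Rs,(475.8,89.4)),("side",c,Rc,(358,177)),("side",c-11*Rc[:,2],Rc,(358.3,172))]
for nm,f in(("tool",lambda R,d:R@d),("world",lambda R,d:d)):
    g=lambda d:np.r_[np.concatenate([proj(v,p+f(R,d))[0]-u for v,p,R,u in obs]),0.02*d]
    o=least_squares(g,[0,0,0]);print(nm,o.x.round(1),o.fun.round(1),"in tool now",(Rc.T@f(Rc,o.x)).round(1))
    print(" top shut pred",proj("top",c+f(Rc,o.x)),"upper open outer",proj("top",c+f(Rc,o.x)+Rc@[0,50,-11]))
for u in((359,265),(356,265),(353,266)):
    o=tri((358,177),u);print(u,o.x-c,o.fun.round(1),(Rc.T@(o.x-c)).round(1))
print("upper open outer nominal",proj("top",c+Rc@[0,50,-11]))
E
```

```text
tool [ -1.5  -4.5 -24.7] [-0.1  0.2 -1.  -0.4  1.1  0.2 -0.  -0.1 -0.5] in tool now [ -1.5  -4.5 -24.7]
 top shut pred [[351.38983973 275.24099353]] upper open outer [[362.64225588 253.69482178]]
world [-12.3 -18.1  14. ] [ 1.6  2.3 -1.5 -1.1  0.5 -0.4 -0.2 -0.4  0.3] in tool now [-19.7   3.2 -16.7]
 top shut pred [[362.01626926 273.99782822]] upper open outer [[373.49126067 252.5665139 ]]
(359, 265) [ -4.65097057 -13.24990858  14.44449565] [-5.4 -0.6  0.3  4.9] [-12.1   7.6 -14.2]
(356, 265) [-4.8616915  -7.54651679 16.71118222] [-5.5 -0.6  0.3  5. ] [ -6.7   6.  -16.7]
(353, 266) [-6.0865496  -1.78487201 18.92011659] [-5.1 -0.5  0.3  4.6] [ -1.7   3.5 -19.6]
upper open outer nominal [[362.74552623 247.0837679 ]]
```

```bash
python3 - <<'E'
from h import *
go(*hand(.3,0,32))
E
```

```text
rot total [0.02 0.01 0.02] then lin total [-0.012  0.011  2.408] target [604.8  15.6  91.7] q [ 25.  11. -41. 122.  34.  30. -65.] F [-0.3  0.3  0.4]
```

Emit:
servo_tool(jaw=[0.5,0.5,0.5,0.5,0.5,0.5,0.5,0.5], linear=[[0,0,0],[0,0,0],[0,0,0],[0,0,0.5],[0,0,0.5],[0,0,0.5],[0,0,0.5],[0,0,0]], rotation=[[0,0,0],[0,0,0],[0,0,0],[0,0,0],[0,0,0],[0,0,0],[0,0,0],[0,0,0]], squeeze=20)

```text
time: 10.3
tool_pos: [597.0, 16.6, 103.9]
eef_rot: [156.1, -7.0, 66.0]
force: [-1.1, -0.4, 0.2]
width: 0.502
finger_force: 0.0
```

Emit:
servo_tool(jaw=[0.5,0.5,0.5,0.5], linear=[[0,0,0.13],[0,0,0.13],[0,0,0.13],[0,0,0]], rotation=[[0,0,0],[0,0,0],[0,0,0],[0,0,0]])

```text
time: 10.7
tool_pos: [604.4, 15.9, 92.1]
eef_rot: [155.9, -7.1, 66.0]
force: [-0.1, 0.8, -0.6]
width: 0.501
finger_force: 0.0
```

```bash
python3 - <<'E'
from h import *
go(*hand(.3,0,32))
E
```

```text
rot total [0.02 0.01 0.02] then lin total [-0.005  0.004  0.015] target [604.8  15.6  91.7] q [ 15.  22. -30. 122.  54.  23. -83.] F [-0.1  0.8 -0.6]
```

Now close gently and read the force.

Emit:
servo_tool(jaw=[0.35,0.28,0.24,0.2,0.2], linear=[[0,0,0],[0,0,0],[0,0,0],[0,0,0],[0,0,0]], rotation=[[0,0,0],[0,0,0],[0,0,0],[0,0,0],[0,0,0]], squeeze=20)

```text
time: 11.2
tool_pos: [605.9, 15.4, 93.5]
eef_rot: [155.7, -7.1, 66.0]
force: [3.4, -2.5, 4.3]
width: 0.2
finger_force: 2.5
```

Emit:
servo_tool(jaw=[0.15,0.1,0.1,0.1], linear=[[0,0,0],[0,0,0],[0,0,0],[0,0,0]], rotation=[[0,0,0],[0,0,0],[0,0,0],[0,0,0]])

```text
time: 11.6
tool_pos: [606.7, 15.1, 94.1]
eef_rot: [155.6, -7.1, 66.1]
force: [4.7, -2.9, 4.0]
width: 0.162
finger_force: 19.3
```

```bash
python3 - <<'E'
from h import *
c,Rc,s=cur(); print(s["width"]*85,s["finger_force"],(Rc.T@s["force"]).round(1),s["wrist_torque"]); go(*hand(.3,0,32))
E
```

```text
13.747713129521697 19.31636975845322 [-0.3  6.7 -1.4] [-0.77986464 -0.89587203 -0.01131263]
rot total [0.07 0.   0.02] then lin total [-0.016 -0.069  0.033] target [604.8  15.6  91.7] q [ 15.  22. -30. 122.  54.  23. -83.] F [ 4.7 -2.9  4. ]
```

The bar is gripped (13.7 mm). I'll take up the 2.7 mm misfit and turn to loosen.

Emit:
servo_tool(jaw=[0.1,0.1,0.1,0.1,0.1,0.1], linear=[[0,0.06,0],[0,0,0],[0,0,-0.007],[0,0,-0.007],[0,0,-0.007],[0,0,-0.007]], rotation=[[0,0,0],[0,0,0],[0,0,1],[0,0,1],[0,0,1],[0,0,1]], squeeze=50)

```text
time: 12.2
tool_pos: [606.4, 15.1, 95.3]
eef_rot: [159.4, -14.9, 47.1]
force: [-0.6, -2.8, 6.6]
width: 0.143
finger_force: 52.1
```

```bash
python3 - <<'E'
from h import *
c,Rc,s=cur(); print(s["width"]*85,s["finger_force"],(Rc.T@s["force"]).round(1),s["wrist_torque"]); go(*hand(.3+.35,0,32))
E
```

```text
12.140961280449039 52.14428901672363 [-0.7  3.8 -6.1] [-0.49256677 -0.02216928  0.07472105]
rot total [ 0.04 -0.01  0.  ] then lin total [-0.042 -0.065  0.036] target [604.3  15.6  92.7] q [  12.   21.  -26.  122.   50.   22. -100.] F [-0.6 -2.8  6.6]
```

Emit:
servo_tool(jaw=[0.1,0.1,0.1,0.1,0.1], linear=[[0,0,-0.007],[0,0,-0.007],[0,0,-0.007],[0,0,-0.007],[0,0,-0.007]], rotation=[[0,0,1],[0,0,1],[0,0,1],[0,0,1],[0,0,1]])

```text
time: 12.7
tool_pos: [605.8, 15.3, 96.5]
eef_rot: [167.6, -22.1, 21.8]
force: [-0.4, -1.8, 6.6]
width: 0.148
finger_force: 52.1
```

Emit:
servo_tool(jaw=[0.1,0.1,0.1,0.1,0.1,0.1], linear=[[0,0,-0.007],[0,0,-0.007],[0,0,-0.007],[0,0,-0.007],[0,0,-0.007],[0,0,0]], rotation=[[0,0,1],[0,0,1],[0,0,1],[0,0,1],[0,0,1],[0,0,0]])

```text
time: 13.3
tool_pos: [605.2, 15.6, 97.8]
eef_rot: [178.6, -25.2, -5.2]
force: [-1.3, -1.3, 6.6]
width: 0.141
finger_force: 51.3
```

```bash
python3 - <<'E'
from h import *
c,Rc,s=cur(); print(s["width"]*85,s["finger_force"],(Rc.T@s["force"]).round(1),s["wrist_torque"]); go(*hand(.3+14*5/57.3,0,32))
b=R@U; print("q meas",np.arctan2(-(Rc[:,1]@(R@Y)),Rc[:,1]@(R@U)))
E
```

```text
11.997774165229712 51.27266764640808 [ 1.8  1.6 -6.5] [-0.36623877 -0.04245011 -0.07769325]
rot total [ 0.01 -0.04  0.01] then lin total [-0.074 -0.002  0.036] target [603.1  15.8  95.2] q [   3.   19.  -15.  123.   41.   19. -143.] F [-1.3 -1.3  6.6]
q meas 1.520764090484807
```

Joint is at about 1.5. Release and back off.

Emit:
servo_tool(jaw=[0.5,0.5,0.5,0.5,0.5,0.5,0.5,0.5,0.5], linear=[[0,0,0],[0,0,0],[0,0,0],[0,0,0],[0,0,-0.5],[0,0,-0.8],[0,0,-0.8],[0,0,-0.5],[0,0,0]], rotation=[[0,0,0],[0,0,0],[0,0,0],[0,0,0],[0,0,0],[0,0,0],[0,0,0],[0,0,0],[0,0,0]])

```text
time: 14.2
tool_pos: [561.9, 22.3, 193.8]
eef_rot: [178.6, -25.3, -5.1]
force: [0.2, -0.1, 0.2]
width: 0.505
finger_force: 0.0
```

```bash
sed -i 's/^JIG=.*/JIG=[616,-58.8,-8.36]/' h.py; python3 - <<'E'
from h import *
go(*blk(130))
a=r.capture("top");cv2.imwrite("t2.png",a)
hs=cv2.cvtColor(a,cv2.COLOR_BGR2HSV)
m=cv2.inRange(hs,(100,120,60),(125,255,255))[205:305,290:420]
n,l,st,ce=cv2.connectedComponentsWithStats(m);print([(st[i].tolist(),(ce[i]+[290,205]).round(1)) for i in range(1,n) if st[i,4]>15])
c=fw([0,72,50])
for q in(.3,1.2,1.5): d=R@(-np.cos(q)*Y-np.sin(q)*U);cc=c+(51+3.2*q)*AX;print(q,proj("top",[cc,cc+30*d,cc+59*d]).round(1).tolist())
E
```

```text
rot total [  0.06  -0.05 -17.42] then lin total [-2.273 -0.065  0.698] target [558.  -69.  167.4] q [  12.    8.  -25.  122.   25.   30. -127.] F [ 0.2 -0.1  0.2]
[([58, 67, 8, 7, 43], array([351.4, 275.5]))]
0.3 [[352.6, 252.2], [365.8, 257.9], [378.5, 263.4]]
1.2 [[352.6, 252.7], [356.1, 265.9], [359.5, 278.6]]
1.5 [[352.6, 252.8], [351.8, 266.5], [351.1, 279.5]]
```

The arm's blue end is at top (351,276), matching about 1.5 rad, so the clamp is clear. On to the block.

Emit:
servo_tool(jaw=[0.5,0.5,0.5,0.5,0.5,0.5,0.5,0.5,0.5], linear=[[0,0,0],[0,0,0],[0,0,0],[0,0,0],[0,0,0],[0,0,0],[0,0,0],[0,0,0],[0,0,0]], rotation=[[0,0,-0.97],[0,0,-0.97],[0,0,-0.97],[0,0,-0.97],[0,0,-0.97],[0,0,-0.97],[0,0,-0.97],[0,0,-0.97],[0,0,-0.97]])

```text
time: 15.15
tool_pos: [560.6, 21.6, 189.0]
eef_rot: [161.3, -16.7, 41.2]
force: [0.3, 0.3, 0.5]
width: 0.502
finger_force: 0.0
```

Emit:
servo_tool(jaw=[0.5,0.5,0.5,0.5,0.5,0.5,0.5,0.5,0.5,0.5], linear=[[0,0,0],[0,0,0],[0,0,0],[0,0,0],[0,0,0],[0,0,0],[0,0,0],[0,0,0],[0,0,0],[0,0,0]], rotation=[[0,0,-0.97],[0,0,-0.97],[0,0,-0.97],[0,0,-0.97],[0,0,-0.97],[0,0,-0.97],[0,0,-0.97],[0,0,-0.97],[0,0,-0.97],[0,0,0]])

```text
time: 16.15
tool_pos: [560.6, 21.6, 189.2]
eef_rot: [155.1, 0.1, 81.8]
force: [-0.5, 0.1, 0.0]
width: 0.498
finger_force: 0.0
```

Emit:
servo_tool(jaw=[1,1,1,1,1,1], linear=[[-0.76,-0.02,0],[-0.76,-0.02,0],[-0.76,-0.02,0],[0,0,0.35],[0,0,0.35],[0,0,0]], rotation=[[0,0,0],[0,0,0],[0,0,0],[0,0,0],[0,0,0],[0,0,0]])

```text
time: 16.75
tool_pos: [556.6, -70.4, 162.2]
eef_rot: [155.2, 0.1, 81.7]
force: [-0.5, 0.3, 0.1]
width: 0.997
finger_force: 0.0
```

```bash
python3 - <<'E'
from h import *
go(*blk(130)); go(*blk(40))
E
```

```text
rot total [-0.03  0.01  0.01] then lin total [ 0.04   0.08  -0.106] target [558.  -69.  167.4] q [ 33.  11. -35. 124.  25.  24. -30.] F [-0.5  0.3  0.1]
rot total [-0.03  0.01  0.01] then lin total [0.04  0.08  2.144] target [595.6 -74.5  85.9] q [ 33.  11. -35. 124.  25.  24. -30.] F [-0.5  0.3  0.1]
```

Emit:
servo_tool(jaw=[1,1,1,1,1], linear=[[0.04,0.08,0.7],[0,0,0.7],[0,0,0.7],[0,0,0.6],[0,0,0]], rotation=[[0,0,0],[0,0,0],[0,0,0],[0,0,0],[0,0,0]])

```text
time: 17.25
tool_pos: [605.1, -74.9, 65.4]
eef_rot: [155.2, 0.2, 81.8]
force: [-0.1, 0.4, -0.4]
width: 1.0
finger_force: 0.0
```

Emit:
servo_tool(jaw=[1,1,1,1,1], linear=[[0,0,0.13],[0,0,0.13],[0,0,0.13],[0,0,0.13],[0,0,0]], rotation=[[0,0,0],[0,0,0],[0,0,0],[0,0,0],[0,0,0]])

```text
time: 17.75
tool_pos: [614.9, -77.1, 49.6]
eef_rot: [154.9, 0.1, 81.8]
force: [-0.5, -0.8, -0.1]
width: 0.999
finger_force: 0.0
```

```bash
python3 - <<'E'
from h import *
go(*blk(-5))
a=r.capture("side")[175:255,295:375]; b=r.capture("top")[210:290,345:425]
cv2.imwrite("pics/b1.png",np.hstack([cv2.resize(i,None,fx=5,fy=5,interpolation=3) for i in(a,b)]))
n=fw([-1,-14.5,49.6]);bt=[n+34*AX+R@(29*i*U+52.5*j*Y) for i,j in((1,1),(1,-1),(-1,-1),(-1,1))]
print((proj("side",bt)-[295,175])*5,(proj("top",bt)-[345,210])*5+[400,0])
E
```

```text
rot total [0.02 0.02 0.04] then lin total [-0.007 -0.058  0.099] target [614.4 -77.3  45.1] q [ 16.  25. -18. 123.  53.  13. -56.] F [-0.5 -0.8 -0.1]
[[125.87554353 187.65053933]
 [184.79551311  95.8341635 ]
 [291.74891279 153.55464838]
 [241.03959175 249.94024764]] [[527.20419772 144.5156248 ]
 [778.6119274  174.16371101]
 [756.46104643 304.24100463]
 [509.24395541 274.55314416]]
```

View pics/b1.png

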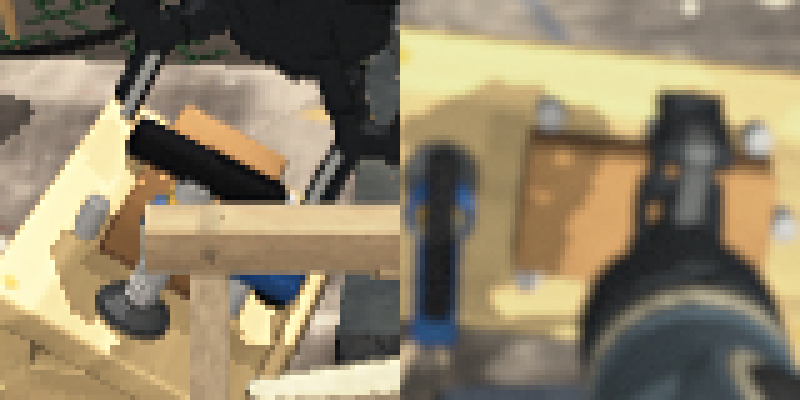

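The picture shows the finger centre at top (690,120), about 10 mm too far toward -y of the block's middle. The tips are level with the block top at side (130,115) and (315,200), so they need about 20 mm more. Joint 6 is near its limit, so I'll reduce the tilt by 3°.

Emit:
servo_tool(jaw=[1,1,1,1,1], linear=[[0.2,-0.05,0],[0,0,0],[0,0,0.12],[0,0,0.12],[0,0,0]], rotation=[[0.4,0,0],[0.4,0,0],[0,0,0],[0,0,0],[0,0,0]])

```text
time: 18.35
tool_pos: [616.7, -69.7, 38.6]
eef_rot: [159.0, 0.2, 81.8]
force: [0.2, -0.2, -0.7]
width: 1.005
finger_force: 0.0
```

```bash
python3 - <<'E'
from h import *
go(*blk(-21,4)); print(cur()[2]["qpos"])
E
```

```text
rot total [-0.8   0.03  0.04] then lin total [0.004 0.042 0.242] target [622.3 -70.3  30.6] q [ 21.  28. -25. 119.  47.  19. -50.] F [ 0.2 -0.2 -0.7]
[ 20.7056864   27.79231551 -24.51589108 119.43234975  46.63245731
  19.42340323 -49.7222906 ]
```

Emit:
servo_tool(jaw=[1,1,1,1], linear=[[0,0,0],[0,0.04,0.1],[0,0,0.1],[0,0,0]], rotation=[[-0.5,0,0],[0,0,0],[0,0,0],[0,0,0]])

```text
time: 18.75
tool_pos: [622.5, -69.6, 32.5]
eef_rot: [156.5, 0.2, 81.8]
force: [0.6, 1.3, -0.2]
width: 1.0
finger_force: 0.0
```

```bash
python3 - <<'E'
from h import *
go(*blk(-21,4)); print(cur()[2]["qpos"][5])
E
```

```text
rot total [-0.29  0.01  0.05] then lin total [-0.019 -0.023  0.044] target [622.3 -70.3  30.6] q [ 16.  28. -19. 121.  53.  15. -57.] F [ 0.6  1.3 -0.2]
14.656893575395756
```

Close on the block gently.

Emit:
servo_tool(jaw=[0.8,0.7,0.65,0.6,0.6,0.6], linear=[[0,0,0],[0,0,0],[0,0,0],[0,0,0],[0,0,0],[0,0,0]], rotation=[[0,0,0],[0,0,0],[0,0,0],[0,0,0],[0,0,0],[0,0,0]], squeeze=30)

```text
time: 19.35
tool_pos: [622.0, -69.9, 33.1]
eef_rot: [156.4, 0.2, 81.8]
force: [-3.5, 0.9, 4.2]
width: 0.675
finger_force: 32.9
```

```bash
python3 - <<'E'
from h import *
c,Rc,s=cur(); print(s["width"]*85,s["finger_force"],(Rc.T@s["force"]).round(1),s["wrist_torque"]); go(*blk(-21,4))
E
```

```text
57.34666695760395 32.87039637565613 [ 0.4 -1.6 -5.3] [ 0.12860314  0.65344686 -0.09376767]
rot total [-0.28  0.02  0.04] then lin total [-0.01  -0.019  0.062] target [622.3 -70.3  30.6] q [ 16.  28. -19. 121.  53.  15. -57.] F [-3.5  0.9  4.2]
```

Emit:
servo_tool(jaw=[0.55,0.55,0.55,0.55,0.55,0.55,0.55], linear=[[0,0,0],[0,0,-0.2],[0,0,-0.2],[0,0,-0.4],[0,0,-0.6],[0,0,-0.6],[0,0,0]], rotation=[[0,0,0],[0,0,0],[0,0,0],[0,0,0],[0,0,0],[0,0,0],[0,0,0]], squeeze=45)

```text
time: 20.05
tool_pos: [591.3, -64.9, 109.4]
eef_rot: [156.1, 0.1, 81.8]
force: [0.1, -0.4, -1.4]
width: 0.666
finger_force: 49.2
```

```bash
python3 - <<'E'
from h import *
c,Rc,s=cur(); print(s["width"]*85,s["finger_force"],s["force"].round(1),s["wrist_torque"])
B=np.array([452.5,-126.7])
go([B[0],B[1],160],Ro.from_euler("xyz",[180,0,93],degrees=True).as_matrix())
E
```

```text
56.60558367464033 49.172269105911255 [ 0.1 -0.4 -1.4] [ 0.06746307  0.50095107 -0.02171743]
rot total [ 4.75  0.49 -2.2 ] then lin total [-1.361 -3.546 -1.265] target [ 452.5 -126.7  160. ] q [ 28.  19. -32. 122.  40.  22. -44.] F [ 0.1 -0.4 -1.4]
```

```bash
cat >> h.py <<'E'
cg=np.array([622.0,-69.9,33.1]);Rg=Ro.from_euler("xyz",[156.4,.2,81.8],degrees=True).as_matrix()
OFF=Rg.T@(np.array([610.4,-72.7,49.6])-cg)
Rp=Ro.from_euler("xyz",[180+.7,0,93],degrees=True).as_matrix()
def place(up,x=452.5,y=-126.7): return np.array([x,y,68+up])-Rp@OFF, Rp
E
python3 - <<'E'
from h import *
print(OFF);go(*place(60))
E
```

```text
[ -4.48343786  -3.55563768 -19.54242118]
rot total [ 4.89  0.48 -2.21] then lin total [-1.249 -3.463  0.067] target [ 455.6 -122.   108.4] q [ 28.  19. -32. 122.  40.  22. -44.] F [ 0.1 -0.4 -1.4]
```

Emit:
servo_tool(jaw=[0.55,0.55,0.55,0.55,0.55,0.55,0.55,0.55,0.55,0.55], linear=[[0,0,-0.5],[0,0,-0.7],[0,0,-0.7],[0,0,-0.4],[0,0,0],[0,0,0],[0,0,0],[0,0,0],[0,0,0],[0,0,0]], rotation=[[0,0,0],[0,0,0],[0,0,0],[0.7,0.07,-0.3],[0.7,0.07,-0.3],[0.7,0.07,-0.3],[0.7,0.07,-0.3],[0.7,0.07,-0.3],[0.7,0.07,-0.3],[0.6,0.07,-0.3]])

```text
time: 21.05
tool_pos: [554.4, -60.2, 189.9]
eef_rot: [-179.4, -0.2, 92.5]
force: [0.0, -0.7, -1.9]
width: 0.666
finger_force: 49.1
```

```bash
python3 - <<'E'
from h import *
go(*place(60)); print(cur()[2]["width"]*85,cur()[2]["tool_pos"])
E
```

```text
rot total [ 0.02 -0.04 -0.1 ] then lin total [-1.414 -2.523  2.068] target [ 455.6 -122.   108.4] q [ 38.  23. -46. 103.  19.  63. -13.] F [ 0.  -0.7 -1.9]
56.64769618072248 [554.38634224 -60.22739147 189.91546033]
```

Emit:
servo_tool(jaw=[0.55,0.55,0.55,0.55,0.55,0.55,0.55,0.55,0.55], linear=[[-0.28,-0.5,0],[-0.28,-0.5,0],[-0.28,-0.5,0],[-0.28,-0.5,0],[-0.29,-0.52,0],[0,0,0.7],[0,0,0.7],[0,0,0.6],[0,0,0]], rotation=[[0,0,-0.1],[0,0,0],[0,0,0],[0,0,0],[0,0,0],[0,0,0],[0,0,0],[0,0,0],[0,0,0]])

```text
time: 21.95
tool_pos: [452.8, -120.7, 108.2]
eef_rot: [-179.1, -0.3, 93.0]
force: [-0.9, 0.1, -2.5]
width: 0.669
finger_force: 49.3
```

```bash
python3 - <<'E'
from h import *
go(*place(0)); print(cur()[2]["width"]*85)
for v in("side","top"):
    im=r.capture(v); cv2.imwrite(f"pl_{v}.png",im); o=cv2.imread(f"pics/{v}0.png")
    hs=cv2.cvtColor(im,cv2.COLOR_BGR2HSV)
    c=proj(v,[452,-127,95])[0].astype(int)
    print(v,c,"board corners pred",proj(v,[[493.9,-49.4,68],[501.2,-199.5,68],[411.7,-203.8,68],[402.8,-53.9,68]]).round().tolist())
    sl=np.s_[c[1]-40:c[1]+40:2,c[0]-50:c[0]+50]
    h_,s_,v_=[hs[...,i][sl] for i in range(3)]
    ch=np.full(h_.shape,'.');ch[v_<70]='#';w=(h_<25)&(s_>70)&(v_>=70);ch[w]='w';ch[w&(s_>125)]='b'
    print('\n'.join(''.join(l) for l in ch))
E
```

```text
rot total [-0.03 -0.07 -0.  ] then lin total [-0.037  0.086  1.494] target [ 455.6 -122.    48.4] q [ 47.  21. -45. 118.  19.  49.  -6.] F [-0.9  0.1 -2.5]
56.88026184905978
side [401 195] board corners pred [[383.0, 220.0], [381.0, 193.0], [417.0, 194.0], [423.0, 221.0]]
############################################...................######.....########..................
###########################################.....................#################...................
...#................###...################......................#################...................
.#.......####....#........##############.........................###############....................
...#..........#................#########bbbbbwb..................#########..........................
##................#........####...#####wbbbbbbbbbbbbbbbbbwwbbbb.#######.............................
.....##....###..........#........####...bbbbbbbbbbbbbbbbbbbbbbb.##...##.............................
............................#.....###...bbbbbbbbbbbbbbbbbbbbwwbb##...###............................
.....##............
[... 6650 characters left out ...]
..................................................#################....####...................
.......................................................##########.#######....#####..................
.....................................................##########.....####.....#####..................
......................................................#####....#............#######.................
.......................................................#########............#######.................
.........................................................#######......##...#########................
..........................................................#####........#############................
```

```bash
python3 - <<'E'
from h import *
c,Rc,s=cur()
ctr=c+Rc@OFF;print("assumed underside centre",ctr)
X=Rc[:,1];Yt=Rc[:,0]
E=[ctr+29*i*X+52.5*j*Yt for i,j in((1,1),(-1,1))]
print("side bottom near",proj("side",E),"top near edge", proj("top",[e+34*np.array([0,0,1]) for e in E]))
# fit shift: side near bottom corners (391,191),(416,191), top near-left edge col 403 mid row 328
g=lambda d:np.r_[(proj("side",np.array(E)+d)-[[391,191.5],[416,191.5]]).ravel(),proj("top",(E[0]+E[1])/2+d+[0,0,34])[0]-[403,328]]
o=least_squares(g,[0,0,0]);print(o.x,o.fun.round(1))
E
```

```text
assumed underside centre [ 452.69089565 -125.42116004  130.83183815]
side bottom near [[390.80335023 190.66128144]
 [416.90012687 190.93960466]] top near edge [[402.28562577 312.59958535]
 [405.36392665 343.65163957]]
[ 0.47356424  1.29782336 -1.19179644] [-0.4 -0.1  0.7  0.2  0.  -0.2]
```

The block hangs where predicted (within 1.5 mm), over the board's middle. Lower it.

Emit:
servo_tool(jaw=[0.55,0.55,0.55,0.55,0.55], linear=[[-0.06,0,0.4],[0,0,0.5],[0,0,0.4],[0,0,0.12],[0,0,0]], rotation=[[0,0,0],[0,0,0],[0,0,0],[0,0,0],[0,0,0]])

```text
time: 22.55
tool_pos: [456.0, -123.1, 55.1]
eef_rot: [-179.6, -0.2, 93.0]
force: [-0.2, 0.3, -1.3]
width: 0.669
finger_force: 49.3
```

Emit:
servo_tool(jaw=[0.55,0.55,0.55], linear=[[0,0,0.04],[0,0,0.04],[0,0,0]], rotation=[[0,0,0],[0,0,0],[0,0,0]])

```text
time: 22.85
tool_pos: [455.6, -123.1, 51.8]
eef_rot: [-179.6, -0.2, 93.0]
force: [-0.7, -0.2, -3.3]
width: 0.668
finger_force: 49.3
```

Emit:
servo_tool(jaw=[0.55,0.55,0.55], linear=[[0,0,0.04],[0,0,0.03],[0,0,0]], rotation=[[0,0,0],[0,0,0],[0,0,0]])

```text
time: 23.15
tool_pos: [455.7, -123.1, 50.4]
eef_rot: [-179.5, -0.1, 93.0]
force: [-4.5, 0.6, 16.0]
width: 0.667
finger_force: 51.0
```

Emit:
servo_tool(jaw=[0.55,0.55,0.55], linear=[[0,0,0.03],[0,0,0.02],[0,0,0]], rotation=[[0,0,0],[0,0,0],[0,0,0]])

```text
time: 23.45
tool_pos: [456.0, -123.2, 50.0]
eef_rot: [-179.5, 0.0, 93.0]
force: [-7.4, 0.7, 32.8]
width: 0.669
finger_force: 52.6
```

Contact made; I'll relieve the press, then release.

Emit:
servo_tool(jaw=[0.55,0.55,0.55], linear=[[0,0,-0.05],[0,0,-0.03],[0,0,0]], rotation=[[0,0,0],[0,0,0],[0,0,0]])

```text
time: 23.75
tool_pos: [455.8, -123.0, 50.2]
eef_rot: [-179.6, -0.2, 93.0]
force: [-0.3, -0.2, 5.9]
width: 0.667
finger_force: 49.9
```

Emit:
servo_tool(jaw=[0.68,0.7,0.74,0.8,0.9,1,1,1], linear=[[0,0,0],[0,0,0],[0,0,0],[0,0,0],[0,0,0],[0,0,0],[0,0,0],[0,0,0]], rotation=[[0,0,0],[0,0,0],[0,0,0],[0,0,0],[0,0,0],[0,0,0],[0,0,0],[0,0,0]])

```text
time: 24.55
tool_pos: [455.2, -123.0, 49.7]
eef_rot: [-179.5, -0.2, 93.0]
force: [-0.4, -0.3, 0.0]
width: 1.003
finger_force: 0.0
```

Emit:
servo_tool(jaw=[1,1,1,1,1,1,1,1], linear=[[0,0,-0.2],[0,0,-0.4],[0,0,-0.8],[0,0,-0.9],[0,0,-0.9],[-0.8,0,-0.4],[-0.9,0,0],[-0.8,0,0]], rotation=[[0,0,0],[0,0,0],[0,0,0],[0,0,0],[0,0,0],[0,0,0],[0,0,0],[0,0,0]])

```text
time: 25.35
tool_pos: [462.0, -225.0, 195.0]
eef_rot: [-179.6, -0.1, 93.0]
force: [-0.1, -0.7, -1.3]
width: 0.998
finger_force: 0.0
```

Emit:
servo_tool(jaw=[1,1,1,1,1,1], linear=[[-0.9,0,0],[-0.9,0,0],[-0.9,0,0],[0,0,0],[0,0,0],[0,0,0]], rotation=[[0,0,0],[0,0,0],[0,0,0],[0,0,0],[0,0,0],[0,0,0]])

```text
time: 25.95
tool_pos: [467.6, -329.6, 193.4]
eef_rot: [-179.5, -0.2, 93.1]
force: [0.6, 0.6, 0.1]
width: 1.0
finger_force: 0.0
```

```bash
python3 - <<'E'
from h import *
ims=[]
for v,x0,y0,k in(("side",220,165,3),("top",300,150,2)):
    im=r.capture(v);ims.append(im)
    cv2.imwrite(f"f_{v}.png",im)
a=cv2.resize(ims[0][165:265,215:440],None,fx=1.75,fy=1.75,interpolation=3);b=cv2.resize(ims[1][150:365,305:480],None,fx=2.2,fy=2.2,interpolation=3)
H=max(a.shape[0],b.shape[0]);pad=lambda i:cv2.copyMakeBorder(i,0,H-i.shape[0],0,0,0)
f=np.hstack([pad(a),pad(b)]);print(f.shape);cv2.imwrite("pics/fin.png",f)
print(cur()[2]["tool_pos"],cur()[2]["force"])
E
```

```text
(473, 779, 3)
[ 467.67689596 -329.59237599  193.43321548] [-0.09696785 -0.95187405 -0.55061733]
```

View pics/fin.png

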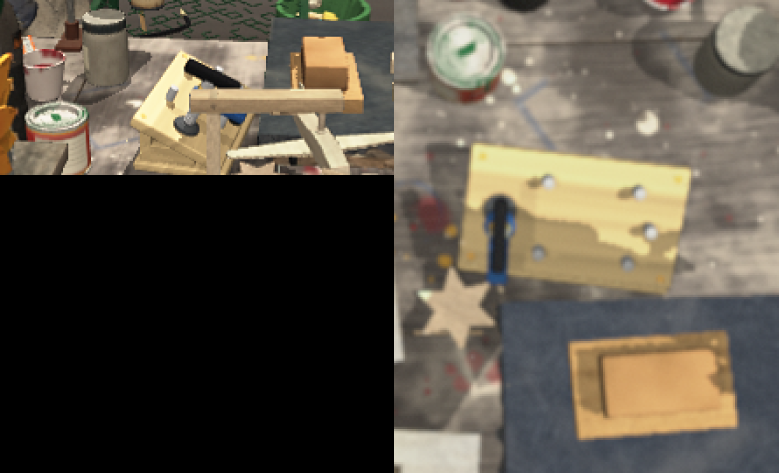

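The picture shows the block flat on the board (block centre (660,383), board centre (653,385)), the clamp open, and the tin, jar and star in place. Handing in.

```bash
python3 -c "
from bench import r
print(r.finish_job())"
```

```text
the job is handed in; nothing more can be done
None
```

The job is handed in: I loosened the clamp to about 1.5 rad and left it open, and set the sanding block down flat, same side up, near the middle of the board. The tin, jar and star look undisturbed; at set-down the block was briefly pressed at about 33 N before I eased off to 6 N and released it.

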